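# Offer up the coin guide over its seat in the open coin lock

## Robot

A 6-joint arm with a two-finger parallel gripper is mounted at the origin on the work surface. World frame = base frame: x ahead of the robot, y to its left, z up, the work surface at z = 0. Lengths are in mm, angles in rad, forces in N, time in s.
With the tool pointing down it reaches from about 300 to 775 mm from the base axis. Payload 14.6 kg.
Tool frame: the origin (TCP) lies between the finger pads; the fingertips stand manip.finger_overhang ahead of it and the grasp point (between the pads) lies 2 mm behind it (manip.finger_overhang is the distance from the TCP to the fingertips, in mm); z points along the fingers, y is the direction in which the jaws open and shut (so a half turn about z gives the same grasp; the last joint's range is limited). The gripper opens to 94 mm and grips with 3 to 60 N. Pads are 16 mm wide; open, the fingers measure 119 mm over their backs; the gripper's body (75 mm by 177 mm) begins 78 mm behind the grasp point.
Start: joints at [1.148, 0.3, 1.521, -0, 1.321, -0.067], TCP at [191.584, 515.543, 222.446] pointing down, gripper open.
Joint ranges: [-3.03, 3.03], [-0.79, 2.21], [0.23, 2.52], [-1.04, 4.18], [0, 3.07], [-2.55, 2.55]. Speed limits (rad/s): [2.22, 2.22, 2.57, 3.14, 3.14, 3.14].

## Interface

Orientations are given as [roll, pitch, yaw] about the fixed x, y, z axes, in that order (R = Rz(yaw) Ry(pitch) Rx(roll)).
In Python, from cell import manip gives the robot as it stands.
- The arm moves only by the tool drive_tool, never from a script. Its argument "steps" is a list of rows, each an object with "delta_pos": the shift along the world's x, y, z in mm, a list of three; "yaw": the turn about the world's z in rad; "hand": the finger opening in mm, from 0 to 94. A call has 1 to 5 rows; each row shifts and turns the commanded pose from where the row before left it; what a row does not reach is not made up. A row lasts 1/12 s, in which the tool goes at most 41.7 mm and 7.16 degrees, less where a joint would pass 70% of its speed; a pose out of reach is approached as far as the arm can. A call is refused whole if a number of a shift passes 41.7 or a number of a turn 0.125, either way. A call with a gripper value outside its range is refused whole. The fingers move at their own pace and stop on an object; "squeeze" is the grip in N (left out, the last holds). Time passes only in rows, so rows that do not move let the fingers close. It gives the time, the measured TCP pose, the force and the opening at its end, in the units of the state.
- manip.read_state(): the state, without advancing time (a new reading comes with each control period).
- manip.camera(name): name is "scene" or "top"; returns a dict with "frame" (400x640x3 uint8, red, green, blue), "range_z" (400x640 float32, mm along the optical axis (not along the pixel's ray), 0 where there is no reading), "intrinsics" (3x3 intrinsics, pixels), "position" and "attitude" of the camera in the world. Camera axes: x right, y down, z forward; pixel columns grow to the right and rows downward; lengths in mm; the calibration is good to about 2 mm. A picture is of the moment at which its call begins.
- manip.sign_off(): hands the job in, once; it reports no verdict.
The state is a dict: "clock": time; "joints": joint angles; "qd": joint speeds; "effort": joint torques, N m; "eef_pos": TCP position; "eef_rot": TCP orientation; "wrist_force": force on the tool from outside, world axes, zero at the start; "moment": the same for the moment, N m; "finger_gap": finger opening in mm.
Only numpy, scipy, OpenCV 4.12 (cv2) and the standard library are available. Lean on these libraries where they do the work, as an engineer would, in place of code of your own. Each camera call takes 0.05 s, during which the arm holds its last target.

## Task

The oil bottle is in the way beside the open coin lock: take it off the turntable, keeping it upright, and stand it gently on the black drip tray. Then lift the white nylon coin guide out of the parts tray, carry it over the things on the bench, and hold it level about a centimetre above the rim of its seat in the lock, lined up with the seat and with its flared mouth towards the coin entry, so that I can slip the return spring in underneath. Finish still holding it there in the gripper, touching nothing, and do not knock the lock or disturb the other things.

Things in the scene. Friction and masses are not known exactly. Their poses are not given: they have to be found in the camera images.
- bottle: Slim cream plastic oil bottle with a black nozzle, closed, standing on the turntable beside the lock. Body 42 mm in diameter and straight up to 94 mm, then a shoulder; nozzle top at 125 mm. About 0.1 to 0.2 kg. Origin: centre of its underside, z up.
- drip_tray: Black square drip tray, 126 x 126 mm, walls 3 mm thick and 9 mm high, fixed. It stands on the bench to the left or the right of the turntable. Origin: centre of its underside; the flat inner floor, 120 x 120 mm, is 3 mm above it.
- parts_tray: Dark grey plastic parts tray, 150 mm along its x by 110 mm along its y, walls 3 mm thick and 14 mm high, fixed, on the other side of the turntable from the drip tray. Origin: centre of its underside; inner floor 3 mm above it.
- guide: White nylon coin guide standing in the parts tray: foot flange 64 x 30 x 4 mm, on it two upright cheeks, 44 mm high over all. They measure 16 mm over their outsides, with a 4 mm slit between them along x; grip across them (along y) near the middle. At the +x end they flare like a V to about 28 mm: the mouth. About 45 g. Origin: centre of the flange's underside; x towards the mouth, z up.
- guide_mouth (a point): Point of the guide on its underside 30 mm from its origin towards the flared mouth (+x).
- guide_tail (a point): Point of the guide on its underside 30 mm from its origin away from the mouth (-x).
- lock: Open coin lock screwed to the turntable, cover off, open side up: metal housing 112 (x) by 80 (y) by 26 mm high, nothing in it higher. Its +x end wall has the coin entry, a 24 mm notch between two short outer lips, in line with the guide's seat; a bolt sticks out at the -x end. Brass barrel on the -y side, guide's seat on the +y side. Origin: centre of its underside, 30 mm above the bench; z up.
- seat (a point): Centre of the guide's seat in the lock, level with the top of the seat's rim: x -8, y +14, z +10 mm in the lock's frame. The rim is a rectangle, 68 x 34 mm inside, 74 x 40 mm outside, 6 mm high, lengthwise along the lock's x. The housing's walls rise 16 mm above this point. Axes as the lock's: x points to the coin entry, as the guide's mouth must.
- seat_mouth (a point): Point 30 mm from the seat's centre towards the coin entry (+x), same height: the guide's point guide_mouth belongs above it.
- seat_tail (a point): Point 30 mm from the seat's centre away from the coin entry (-x), same height: the guide's point guide_tail belongs above it.
- turntable: Ball-bearing turntable that carries the lock, 250 mm in diameter, its rubber top 30 mm above the bench. It turns lightly, so a push turns the lock. Origin: on its axis at bench height.
- bracket: Steel mounting bracket standing loose on the bench, an L 60 mm long, 44 mm deep and 60 mm high, between the turntable and one of the trays. Not to be disturbed. Origin: centre of its underside.
- flap: Bronze coin return flap in its frame, standing loose on the bench, about 45 x 57 mm and 53 mm high, between the turntable and the other tray. Not to be disturbed. Origin: centre of its underside.
- tin: Small round metal screw tin, 42 mm in diameter and 20 mm high, on the turntable on the other side of the lock from the bottle. Not to be disturbed. Origin: centre of its underside.
- key: Blue anodised key, 60 mm long and 4 mm thick, lying loose on the bench near the robot. Not to be disturbed. Origin: centre of its round bow, on the underside.
There are look-alikes about, which are no part of the job. Of the things like the bottle, leave any that is yellow; of the rest the larger one is meant.

How it is judged (in metres and radians):
On the way:
1. the oil bottle stands upright on the drip tray, let go and at rest (horizontal distance between bottle and drip_tray below 0.056 m and z of bottle in the frame of drip_tray below 0.007 m and angle between bottle's own z axis and vertical below 0.08 rad and contact force between the fingers and bottle below 0.05 N and linear speed of bottle below 0.02 m/s), for 0.2 s.
At the end, for the whole second after the job is handed in: Guide gripped and still, touching nothing else, underside 3 to 20 mm above the seat's rim, level within 0.12 rad, mouth and tail points within 6 mm (horizontally) of the seat's, mouth towards the coin entry. Bottle upright within 0.08 rad, let go, on the drip tray's floor (all of step 1 and horizontal distance between guide_mouth and seat_mouth below 0.006 m and horizontal distance between guide_tail and seat_tail below 0.006 m and z of guide in the frame of seat between 0.003 and 0.02 m and angle between guide's own z axis and vertical below 0.12 rad and linear speed of guide below 0.02 m/s and contact force between the fingers and guide above 1 N and contact force between guide and lock below 0.05 N and contact force between guide and bottle below 0.05 N and contact force between guide and tin below 0.05 N); the arm keeps its last pose, push and grip.
It fails at once if the bottle is tipped by more than 0.5 rad (angle between bottle's own z axis and vertical above 0.5 rad).
It fails at once if the bottle is dropped from more than about 2 cm or thrown (contact force between the fingers and bottle below 0.01 N and linear speed of bottle above 0.6 m/s).
It fails at once if the guide or the robot presses on the lock with more than 5 N (contact force between any of guide, the arm, the fingers and lock above 5 N).
It fails at once if the lock is knocked round on its turntable (seat moved more than 12 mm) (distance of seat_mouth from where it was at the start of the episode above 0.012 m).
It fails at once if bracket, return flap, key or tin is moved more than 15 mm (distance of any of bracket, flap, key, tin from where it was at the start of the episode above 0.015 m).
It also fails if it takes over 67 s, if anything falls off the work surface, if the arm or the gripper's body presses on something with over 40 N, if the wrist force passes 120 N, or if a joint passes its speed limit or range.

## Working session

There is one attempt and no reset: what is moved stays moved. The work goes in short steps, Python scripts to look and compute and a tool call to move; the robot and the scene stay as the last step left them, time stands still between calls to the robot, and variables do not carry over. Pictures are saved under pics/ and viewed, and the job is handed in when it is done.

Besides the shell and the picture viewer there is one more tool, called after ">>>" as name([rows], argument=value, ...), one row to a line, values as JSON. drive_tool: Moves the arm, as the interface text tells. Its arguments: {"type":"object","properties":{"steps":{"type":"array"},"squeeze":{"type":"number"}},"required":["steps"]}

```bash
ls; mkdir -p pics
cat > h.py <<'E'
import numpy as np, cv2
from cell import manip
def shot(name,tag):
    c=manip.camera(name); np.savez(f'{tag}.npz',**{k:np.array(v) for k,v in c.items()})
    cv2.imwrite(f'pics/{tag}.png',c['frame'][:,:,::-1]); return c
E
python3 - <<'E'
from h import *
for n in('scene','top'):
    c=shot(n,n+'0'); print(n,c['intrinsics'],c['position'],c['attitude'])
print(manip.read_state()); print(manip.finger_overhang)
E
```

```text
pics
scene [[423.65255337   0.         322.29973908]
 [  0.         423.65255337 198.47885813]
 [  0.           0.           1.        ]] [830.30346541 552.50543277 764.91310369] [-2.41234093  0.00395657  2.62562408]
top [[419.1790148    0.         321.41335624]
 [  0.         419.1790148  207.30328713]
 [  0.           0.           1.        ]] [4.58176114e+02 7.77503809e-02 9.95980946e+02] [-3.08539280e+00  1.06177284e-04 -1.58373824e+00]
{'clock': 0.1, 'joints': array([ 1.14837698e+00,  3.00415062e-01,  1.52151078e+00,  1.36741585e-08,
        1.32070586e+00, -6.66290978e-02]), 'qd': array([-1.04319248e-03, -2.32637401e-03, -3.97933748e-03, -6.63375581e-04,
       -3.94157760e-04, -9.69537882e-06]), 'effort': array([ 6.52433428e-04, -5.32648230e+01, -3.53284907e+01,  7.09524332e-02,
        2.35185988e-02, -5.22928201e-05]), 'eef_pos': array([191.51090611, 515.34968654, 221.94679883]), 'eef_rot': array([-3.14055591e+00, -6.91928076e-05,  2.78580236e+00]), 'wrist_force': array([-0.0136923 ,  0.17333413, -0.1615257 ]), 'moment': array([-0.07953565, -0.00695736, -0.0165579 ]), 'finger_gap': 94.30795389758379}
17.0
```

View pics/scene0.png

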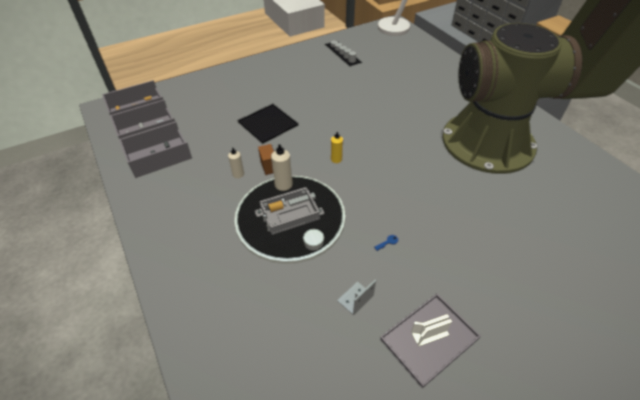

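View pics/top0.png

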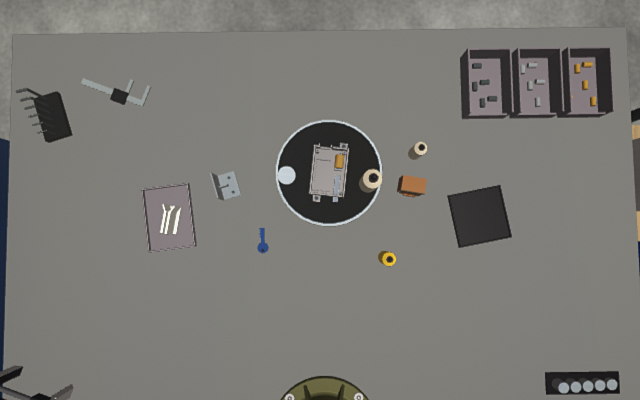

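Things that could be taken for the bottle, in top-view pixels: the cream bottle on the turntable (371,179), the smaller cream one (420,149) and the yellow one (389,259). The description points to (371,179). The guide is in the parts tray at about (170,220). I'll check both in close crops.

Run:
```python
from h import *
a=np.load('top0.npz')['frame'][:,:,::-1]; b=np.load('scene0.npz')['frame'][:,:,::-1]
r=lambda im,x,y,w,h,s:cv2.resize(im[y:y+h,x:x+w],None,fx=s,fy=s,interpolation=cv2.INTER_CUBIC)
cv2.imwrite('pics/c1.png',np.hstack([r(a,270,115,180,115,4.4)]))
cv2.imwrite('pics/c2.png',np.hstack([r(a,138,178,64,78,6),r(b,380,290,102,98,468/98)[:468]]))
cv2.imwrite('pics/c3.png',r(b,225,130,130,135,4.4))
```

```text
(no output)
```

View pics/c1.png

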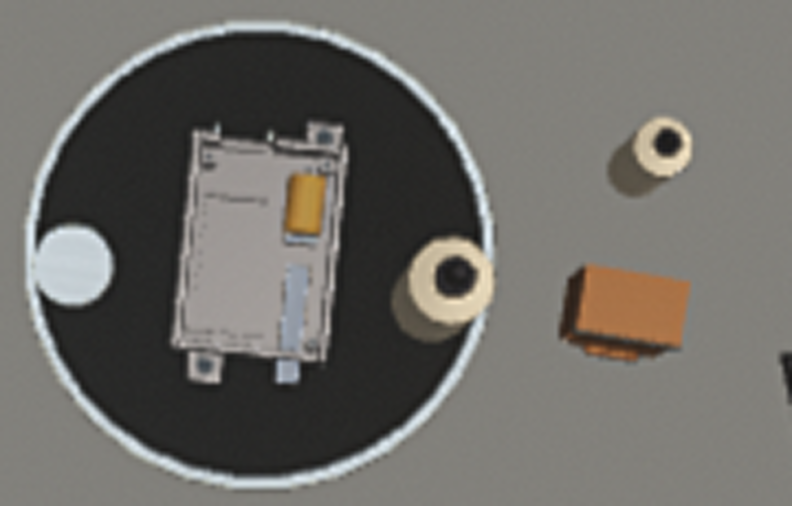

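View pics/c2.png

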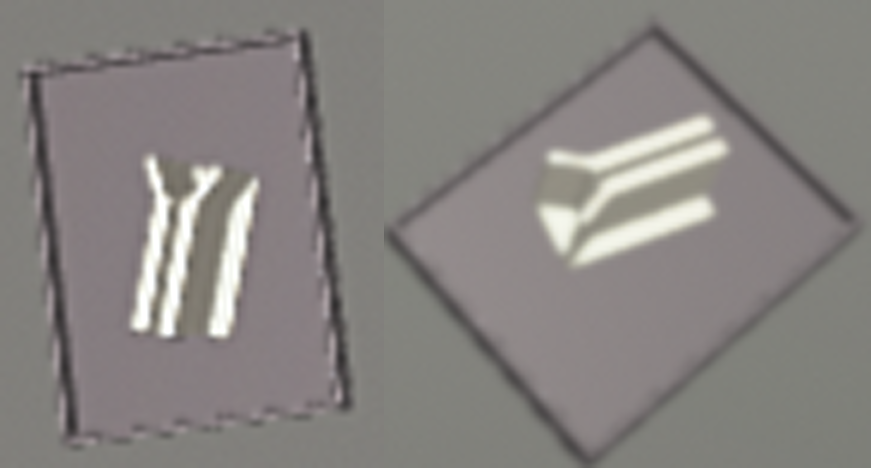

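View pics/c3.png

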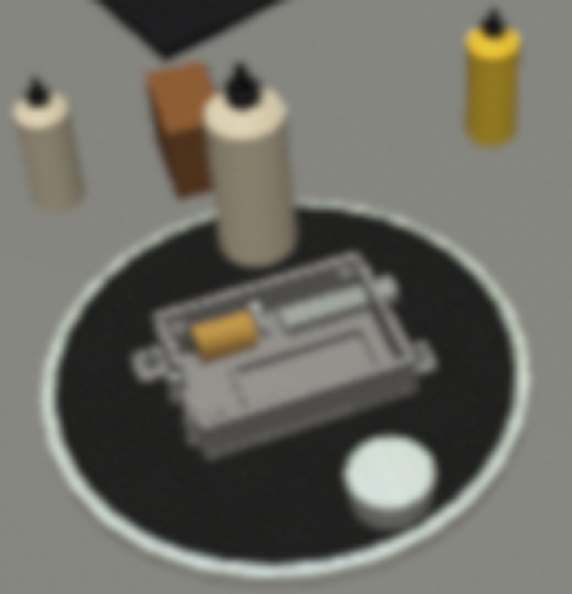

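The crops confirm it. The target is the large cream bottle at (371,179). The guide's mouth points up in the top image (world +x). The lock's bolt is at the bottom, so its coin entry is up, and the seat is on the left (+y). Next I'll measure by depth from both views.

```bash
cat >> h.py <<'E'
from scipy.spatial.transform import Rotation as Ro
def load(tag):
    d=np.load(tag+'.npz'); return {k:d[k] for k in d.files}
def cloud(c):
    K=c['intrinsics'];h,w=c['range_z'].shape
    u,v=np.meshgrid(np.arange(w),np.arange(h)); z=c['range_z']
    P=np.stack([(u-K[0,2])/K[0,0]*z,(v-K[1,2])/K[1,1]*z,z],-1)
    W=P@Ro.from_euler('xyz',c['attitude']).as_matrix().T+c['position']; W[z==0]=np.nan; return W
def ray(c,uv,zp):
    K=c['intrinsics'];uv=np.atleast_2d(np.asarray(uv,float))
    d=np.stack([(uv[:,0]-K[0,2])/K[0,0],(uv[:,1]-K[1,2])/K[1,1],np.ones(len(uv))],-1)@Ro.from_euler('xyz',c['attitude']).as_matrix().T
    p=c['position'];s=(zp-p[2])/d[:,2]; return (p+d*s[:,None])[:,:2]
def proj(c,X):
    X=np.atleast_2d(X);p=(X-c['position'])@Ro.from_euler('xyz',c['attitude']).as_matrix();K=c['intrinsics']
    return np.stack([p[:,0]/p[:,2]*K[0,0]+K[0,2],p[:,1]/p[:,2]*K[1,1]+K[1,2]],-1)
E
python3 - <<'E'
from h import *
for t in('top0','scene0'):
    c=load(t);W=cloud(c);f=c['frame'].astype(int);Z=W[...,2];x,y=W[...,0],W[...,1]
    print(t)
    def rep(n,m):
        print(n,m.sum(),np.round(np.nanmean(W[m],0),1) if m.sum() else '', np.round(np.nanmin(W[m],0)) if m.sum() else '',np.round(np.nanmax(W[m],0)) if m.sum() else '')
    bench=(abs(Z)<15)&(x>300)&(x<700)&(abs(y)<450)&(f.max(-1)-f.min(-1)<20)&(f.max(-1)>110)&(f.max(-1)<150)
    rep('bench',bench)
    white=(f.min(-1)>190)
    near=lambda X,Y,r:(np.hypot(x-X,y-Y)<r)
    for n,X,Y in(('guide',430,360),('bottle',520,-110),('lock',540,-10),('drip',440,-380),('ptray',430,360)):
        m=near(X,Y,110)&(Z>5)
        if n=='guide': m=near(X,Y,60)&(Z>35)&white
        if n=='bottle': m=near(X,Y,90)&(Z>100)&(Z<170)
        rep(n,m)
E
```

```text
top0
bench 49254 [ 4.808e+02  2.020e+01 -1.000e-01] [ 300. -450.   -7.] [700. 450.  15.]
guide 67 [474.  355.9  46.3] [458. 347.  43.] [490. 365.  52.]
bottle 334 [ 564.3 -105.7  129.5] [ 546. -128.  101.] [586. -87. 159.]
lock 5796 [558.6 -14.6  38.7] [ 455. -120.    5.] [649.  97. 159.]
drip 478 [ 474.  -378.2    6.9] [ 348. -446.    5.] [ 548. -305.   13.]
ptray 888 [479.1 354.8  20.7] [329. 282.   5.] [538. 442.  52.]
scene0
bench 42306 [4.951e+02 1.469e+02 4.000e-01] [ 300. -450.   -6.] [700. 450.  15.]
guide 95 [474.9 356.6  46.8] [459. 346.  35.] [489. 366.  51.]
bottle 351 [571.1 -96.7 124.4] [ 548. -124.  100.] [588. -83. 157.]
lock 4868 [563.7 -13.7  44.4] [ 471. -120.   17.] [649.  99. 157.]
drip 327 [ 476.1 -372.7    6.9] [ 362. -454.    5.] [ 548. -302.   12.]
ptray 1380 [478.8 357.5  21. ] [358. 280.   5.] [538. 420.  51.]
```

Run:
```python
from h import *
from scipy.optimize import least_squares
c=load('top0');s=load('scene0')
for t,c0 in(('top',c),('scene',s)):
    W=cloud(c0);f=c0['frame'].astype(int)
    # bottle body side circle fit
    m=(np.hypot(W[...,0]-566,W[...,1]+103)<40)&(W[...,2]>50)&(W[...,2]<122)
    P=W[m][:,:2]
    r=least_squares(lambda p:np.hypot(P[:,0]-p[0],P[:,1]-p[1])-21,[566,-103],loss='soft_l1')
    print(t,'bottle side',m.sum(),r.x.round(1),np.std(r.fun).round(1))
    m=(np.hypot(W[...,0]-566,W[...,1]+103)<40)&(W[...,2]>128)&(f.max(-1)<70)
    v,u=np.nonzero(m);P=W[m]
    print('nozzle',len(u),u.mean(),v.mean(),ray(c0,[u.mean(),v.mean()],142), P.mean(0))
    hsv=cv2.cvtColor(c0['frame'],cv2.COLOR_RGB2HSV)
    # lock: minAreaRect of points at z 50..60
    m=(np.hypot(W[...,0]-560,W[...,1]+10)<85)&(W[...,2]>46)&(W[...,2]<62)&(np.hypot(W[...,0]-566,W[...,1]+103)>35)&(np.hypot(W[...,0]-560,W[...,1]-90)>30)
    R=cv2.minAreaRect(W[m][:,:2].astype(np.float32));print('lock',m.sum(),R)
    # tin
    m=(np.hypot(W[...,0]-560,W[...,1]-90)<40)&(W[...,2]>44)&(f.min(-1)>180);print('tin',m.sum(),W[m].mean(0) if m.any() else '')
    # guide cheeks
    m=(np.hypot(W[...,0]-474,W[...,1]-356)<60)&(W[...,2]>35)&(f.min(-1)>170)
    R=cv2.minAreaRect(W[m][:,:2].astype(np.float32));print('guide top',m.sum(),R)
    # drip black
    m=(abs(W[...,0]-450)<120)&(abs(W[...,1]+370)<120)&(f.max(-1)<70)&(W[...,2]<20)
    m=cv2.morphologyEx(m.astype(np.uint8),cv2.MORPH_OPEN,np.ones((3,3)))
    v,u=np.nonzero(m);print('drip',cv2.minAreaRect(ray(c0,np.c_[u,v],9).astype(np.float32)))
```

```text
top bottle side 89 [ 566.6 -107.9] 0.4
nozzle 58 372.8965517241379 177.41379310344828 [[ 566.17765609 -106.7109975 ]] [ 565.87634965 -106.40733073  144.36666071]
lock 451 ((589.7096557617188, 4.7862091064453125), (127.6864242553711, 105.84658813476562), 80.58374786376953)
tin 188 [583.30640295  79.98801886  49.72813304]
guide top 133 ((490.2650146484375, 353.4306945800781), (28.237438201904297, 63.63688659667969), 78.94943237304688)
drip ((489.0352478027344, -371.32806396484375), (125.22746276855469, 127.78433990478516), 10.566810607910156)
scene bottle side 404 [ 566.9 -107.2] 1.0
nozzle 42 279.45238095238096 149.5952380952381 [[ 568.49372082 -105.10211532]] [ 569.54965795 -102.45150456  144.50049727]
lock 602 ((589.2421875, 6.132820129394531), (126.35576629638672, 107.46453094482422), 80.846435546875)
tin 169 [584.73648919  81.26174662  50.35642028]
guide top 244 ((491.886474609375, 355.8274841308594), (28.6325626373291, 64.99102020263672), 75.48294830322266)
drip ((491.43719482421875, -367.4140319824219), (126.86619567871094, 129.15701293945312), 10.626910209655762)
```

Run:
```python
from h import *
for t in('top0','scene0'):
    c=load(t);W=cloud(c);f=c['frame'].astype(int);x,y,z=W[...,0],W[...,1],W[...,2]
    sp=f.max(-1)-f.min(-1)
    # lock outline: colour mask: brighter than black rubber, near; excluding tin, bottle
    m=(np.hypot(x-590,y+12)<100)&(z>38)&(f.max(-1)>75)&(np.hypot(x-584,y-80)>27)&(np.hypot(x-567,y+107)>34)
    m=cv2.morphologyEx(m.astype(np.uint8),cv2.MORPH_OPEN,np.ones((3,3)))
    n,L,S,C=cv2.connectedComponentsWithStats(m);k=1+S[1:,4].argmax();m=L==k
    P=W[m]; T=P[P[:,2]>50]
    print(t,m.sum(),'depthrect',cv2.minAreaRect(T[:,:2].astype(np.float32)))
    v,u=np.nonzero(m);print('rayrect z56',cv2.minAreaRect(ray(c,np.c_[u,v],56).astype(np.float32)))
    br=cv2.resize((m*255).astype(np.uint8),None,fx=2,fy=2)
    # turntable depth
    # slit of guide
    g=cv2.resize(c['frame'],None,fx=8,fy=8,interpolation=cv2.INTER_CUBIC)
    x0,y0,w,h=(140,180,62,74) if t=='top0' else (385,290,97,95)
    cr=g[y0*8:(y0+h)*8,x0*8:(x0+w)*8]; cr=cv2.resize(cr,None,fx=.95,fy=.95) 
    cv2.imwrite(f'pics/g_{t}.png',cv2.resize(g[y0*8:(y0+h)*8,x0*8:(x0+w)*8][:,:,::-1],(w*6,h*6)))
    x0,y0,w,h=(300,135,60,75) if t=='top0' else (245,180,90,65)
    q=g[y0*8:(y0+h)*8,x0*8:(x0+w)*8][:,:,::-1]
    q=cv2.convertScaleAbs(q,alpha=1.4,beta=-60)
    q=cv2.resize(q,(w*8,h*8)); 
    for i in range(0,w,10):cv2.putText(q,str(x0+i),(i*8,10),0,.35,(0,255,255));cv2.line(q,(i*8,12),(i*8,18),(0,255,255))
    for i in range(0,h,10):cv2.putText(q,str(y0+i),(0,i*8),0,.35,(0,255,0))
    cv2.imwrite(f'pics/l_{t}.png',q)
```

```text
top0 147 depthrect ((618.1956176757812, -42.62181091308594), (19.221269607543945, 45.294979095458984), 78.5164566040039)
rayrect z56 ((616.480712890625, -43.89828872680664), (22.630550384521484, 43.32390594482422), 89.15415954589844)
scene0 1035 depthrect ((596.33056640625, -16.873023986816406), (84.50415802001953, 115.2303237915039), 82.461669921875)
rayrect z56 ((594.7776489257812, -9.893196105957031), (93.29631805419922, 126.50770568847656), 83.40904998779297)
```

View pics/l_top0.png

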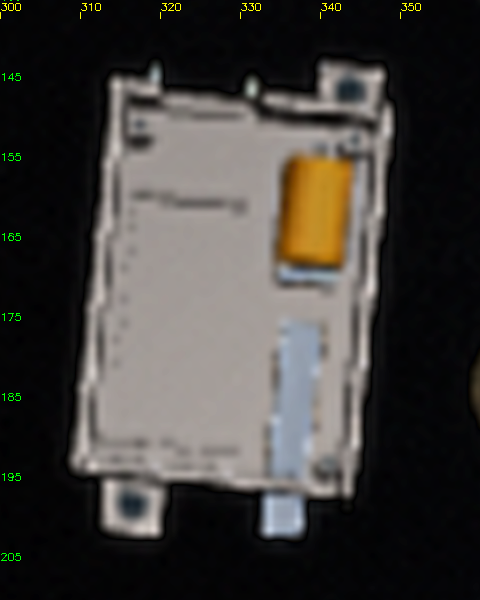

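View pics/l_scene0.png

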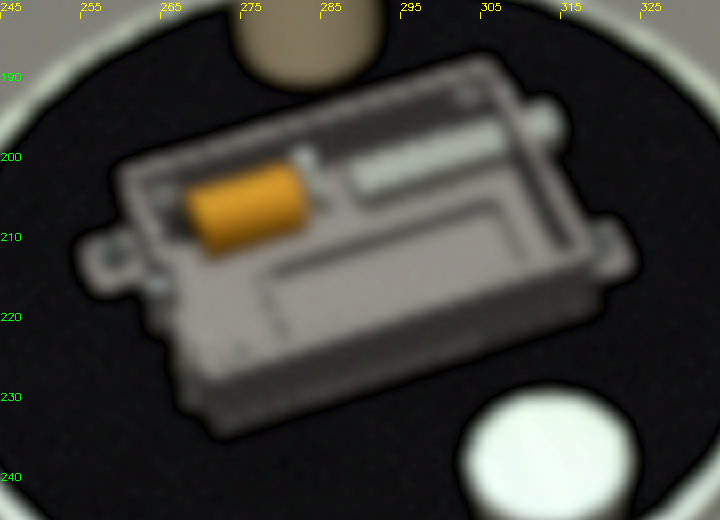

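Run:
```python
from h import *
for t,o,C in(('top0',(300,135),[(112,78),(390,112),(350,495),(74,467)]),('scene0',(245,180),[(207,380),(116,165),(487,53),(600,258)])):
    c=load(t)
    uv=np.array(C)/8+np.array(o)-.44
    P=ray(c,uv,56) # order: +x+y, +x-y, -x-y, -x+y
    T=np.array([[56,40],[56,-40],[-56,-40],[-56,40.]])
    H,B=P-P.mean(0),T
    a=np.arctan2((B[:,0]*H[:,1]-B[:,1]*H[:,0]).sum(),(B*H).sum())
    R=np.array([[np.cos(a),-np.sin(a)],[np.sin(a),np.cos(a)]])
    print(t,'lock',P.mean(0).round(1),'yaw',a.round(3),'res',(H-B@R.T).round(1).tolist(),'seat',(P.mean(0)+R@[-8,14]).round(1))
```

```text
top0 lock [594.1 -17.6] yaw -0.118 res [[-0.2, -0.1], [-1.5, 0.8], [1.1, 0.7], [0.6, -1.3]] seat [587.8  -2.7]
scene0 lock [595.3 -17.7] yaw -0.124 res [[-0.2, 1.1], [-0.3, -1.4], [0.5, -1.8], [0.0, 2.1]] seat [589.   -2.8]
```

View pics/g_top0.png

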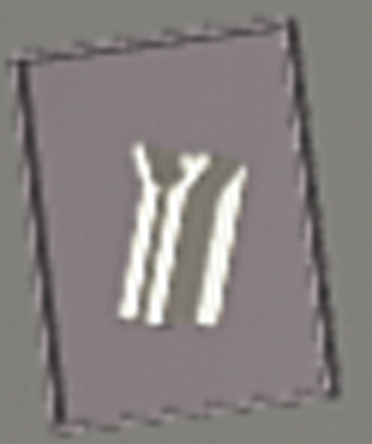

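View pics/g_scene0.png

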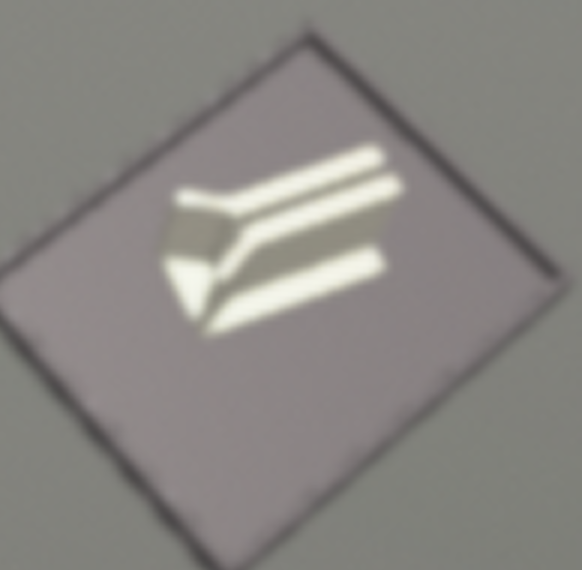

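Run:
```python
from h import *
for t,o,C in(('top0',(140,180),[(141,321),(163,192),(172,152)]),('scene0',(385,290),[(392,170),(242,220),(201,234)])):
    c=load(t);P=ray(c,np.array(C)/6+np.array(o)-.42,47)
    d=P[2]-P[0];d1=P[1]-P[0]
    print(t,P.round(1).tolist(),'yaw',np.arctan2(d[1],d[0]).round(3),np.arctan2(d1[1],d1[0]).round(3),'len',np.hypot(*d),'mid',(P[0]+P[2])/2)
# flap / bracket / small bottle heights
c=load('top0');W=cloud(c)
for n,(u,v) in dict(flap=(412,185),bracket=(228,185),small=(420,149),yellow=(389,259)).items():
    q=W[v-20:v+20,u-20:u+20].reshape(-1,3);q=q[q[:,2]>12];print(n,q.min(0).round(),q.max(0).round())
```

```text
top0 [[457.9, 358.0], [506.4, 350.1], [521.5, 346.8]] yaw -0.174 -0.161 len 64.60800905019796 mid [489.67366972 352.41177488]
scene0 [[458.7, 360.5], [508.2, 350.7], [521.5, 348.2]] yaw -0.194 -0.196 len 64.00567842388878 mid [490.09867405 354.36916881]
flap [ 537. -238.   12.] [ 582. -178.   58.]
bracket [535. 219.  12.] [593. 249.  66.]
small [ 625. -236.   13.] [ 654. -208.   90.]
yellow [ 381. -161.   14.] [ 410. -131.   94.]
```

>>> drive_tool([
  {"delta_pos":[19,-31,0],"yaw":-0.06,"hand":94},
  {"delta_pos":[19,-31,0],"yaw":-0.06,"hand":94},
  {"delta_pos":[19,-31,0],"yaw":-0.06,"hand":94},
  {"delta_pos":[19,-31,0],"yaw":-0.06,"hand":94},
  {"delta_pos":[19,-31,0],"yaw":-0.06,"hand":94},
])

```text
clock: 0.52
eef_pos: [286.9, 358.9, 222.2]
eef_rot: [-3.141, 0.0, 2.483]
wrist_force: [0.8, -0.4, -0.9]
finger_gap: 93.9
```

>>> drive_tool([
  {"delta_pos":[19,-31,0],"yaw":-0.06,"hand":94},
  {"delta_pos":[19,-31,0],"yaw":-0.06,"hand":94},
  {"delta_pos":[19,-31,0],"yaw":-0.06,"hand":94},
  {"delta_pos":[19,-31,0],"yaw":-0.06,"hand":94},
  {"delta_pos":[19,-31,0],"yaw":-0.06,"hand":94},
])

```text
clock: 0.93
eef_pos: [382.0, 203.8, 222.4]
eef_rot: [-3.141, -0.0, 2.183]
wrist_force: [0.2, 0.5, -0.6]
finger_gap: 93.7
```

>>> drive_tool([
  {"delta_pos":[19,-31,0],"yaw":-0.06,"hand":94},
  {"delta_pos":[19,-31,0],"yaw":-0.06,"hand":94},
  {"delta_pos":[19,-31,0],"yaw":-0.06,"hand":94},
  {"delta_pos":[19,-31,0],"yaw":-0.06,"hand":94},
  {"delta_pos":[19,-31,0],"yaw":-0.06,"hand":94},
])

```text
clock: 1.35
eef_pos: [477.1, 48.7, 222.3]
eef_rot: [-3.141, -0.0, 1.883]
wrist_force: [0.2, 0.2, 0.7]
finger_gap: 94.2
```

>>> drive_tool([
  {"delta_pos":[19,-31,0],"yaw":-0.06,"hand":94},
  {"delta_pos":[19,-31,0],"yaw":-0.06,"hand":94},
  {"delta_pos":[19,-31,0],"yaw":-0.06,"hand":94},
  {"delta_pos":[15,-31,0],"yaw":-0.06,"hand":94},
  {"delta_pos":[0,0,0],"yaw":0,"hand":94},
])

```text
clock: 1.77
eef_pos: [549.8, -77.9, 221.5]
eef_rot: [-3.141, 0.0, 1.638]
wrist_force: [0.1, 0.0, 0.1]
finger_gap: 94.1
```

>>> drive_tool([
  {"delta_pos":[17,-29,0],"yaw":-0.067,"hand":94},
  {"delta_pos":[0,0,-30],"yaw":0,"hand":94},
  {"delta_pos":[0,0,-30],"yaw":0,"hand":94},
  {"delta_pos":[0,0,-30],"yaw":0,"hand":94},
  {"delta_pos":[0,0,-20],"yaw":0,"hand":94},
])

```text
clock: 2.18
eef_pos: [564.3, -101.9, 109.4]
eef_rot: [-3.138, -0.001, 1.579]
wrist_force: [-0.0, -0.3, -0.5]
finger_gap: 93.7
```

>>> drive_tool([
  {"delta_pos":[0,0,-11],"yaw":0,"hand":94},
  {"delta_pos":[0,0,0],"yaw":0,"hand":80},
])

```text
clock: 2.35
eef_pos: [564.5, -101.9, 99.2]
eef_rot: [-3.138, -0.001, 1.579]
wrist_force: [0.1, -0.1, -0.2]
finger_gap: 90.0
```

Run:
```python
from h import *
shot('scene','s1');shot('top','t1')
a=load('s1')['frame'][:,:,::-1];b=load('t1')['frame'][:,:,::-1]
cv2.imwrite('pics/b1.png',np.hstack([cv2.resize(a[90:240,200:350],(450,450)),cv2.resize(b[110:260,300:450],(450,450))])[:, :800] if 0 else np.hstack([cv2.resize(a[90:220,220:350],(390,390)),cv2.resize(b[110:240,310:440],(390,390))]))
```

```text
(no output)
```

View pics/b1.png

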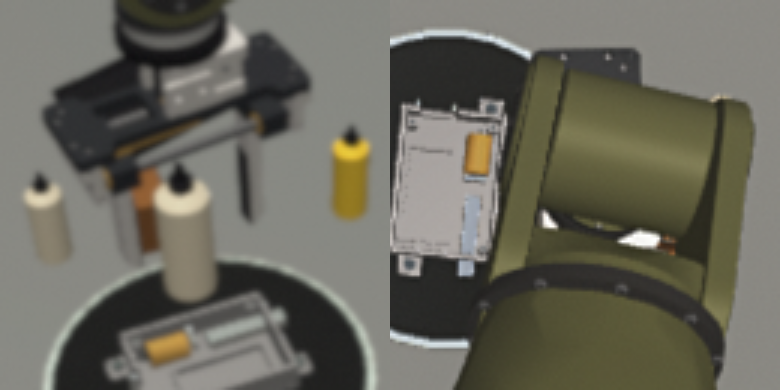

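Run:
```python
from h import *
print(manip.read_state()['eef_pos'])
c=load('s1');W=cloud(c)
st=manip.read_state();print(proj(c,[st['eef_pos'],[566.8,-107.3,99],[566.8,-107.3,155],[564,-102,180]]).round(1))
# points in gripper region
m=(abs(W[...,0]-566)<120)&(W[...,1]<-60)&(W[...,1]>-180)&(W[...,2]>75)
v,u=np.nonzero(m)
for lo in range(75,260,15):
    q=W[m&(W[...,2]>=lo)&(W[...,2]<lo+15)]
    if len(q):print(lo,len(q),np.percentile(q,5,axis=0).round(),np.percentile(q,95,axis=0).round())
f=W[150:180,255:272] if 0 else None
for (uu,vv) in[(302,150),(262,155),(262,170),(300,155),(303,160),(280,150),(282,165),(283,140),(270,130)]:print(uu,vv,W[vv,uu].round())
```

```text
[ 565.94396813 -102.37062523  102.3638026 ]
[[282.4 163.1]
 [281.2 163. ]
 [279.2 144.3]
 [280.6 136.3]]
75 100 [ 518. -105.   76.] [611. -86.  89.]
90 159 [ 511. -106.   91.] [621. -86. 104.]
105 170 [ 510. -106.  105.] [621. -86. 119.]
120 252 [ 512. -112.  121.] [621. -87. 134.]
135 134 [ 512. -108.  136.] [622. -91. 149.]
150 79 [ 509. -108.  151.] [622. -90. 162.]
165 20 [ 511. -112.  166.] [518. -91. 179.]
180 241 [ 489. -122.  182.] [645. -67. 195.]
195 469 [ 491. -123.  195.] [644. -67. 208.]
210 1202 [ 482. -126.  213.] [650. -68. 224.]
225 218 [ 526. -117.  225.] [581. -77. 239.]
240 122 [528. -85. 241.] [581. -77. 251.]
255 136 [526. -84. 260.] [581. -66. 270.]
302 150 [518. -95. 126.]
262 155 [615. -91. 158.]
262 170 [620. -90. 117.]
300 155 [ 519. -106.  103.]
303 160 [517. -96.  94.]
280 150 [ 569. -102.  143.]
282 165 [573. -89. 111.]
283 140 [571. -75. 193.]
270 130 [594. -81. 224.]
```

>>> drive_tool([
  {"delta_pos":[1,-4,0],"yaw":0,"hand":70},
  {"delta_pos":[0,0,0],"yaw":0,"hand":50},
  {"delta_pos":[0,0,0],"yaw":0,"hand":44},
  {"delta_pos":[0,0,0],"yaw":0,"hand":38},
  {"delta_pos":[0,0,0],"yaw":0,"hand":36},
], squeeze=15)

```text
clock: 2.87
eef_pos: [566.7, -106.5, 101.8]
eef_rot: [3.141, 0.0, 1.579]
wrist_force: [0.4, 0.3, -0.8]
finger_gap: 50.1
```

>>> drive_tool([
  {"delta_pos":[0,0,0],"yaw":0,"hand":36},
  {"delta_pos":[0,0,0],"yaw":0,"hand":36},
  {"delta_pos":[0,0,0],"yaw":0,"hand":36},
  {"delta_pos":[0,0,0],"yaw":0,"hand":36},
])

```text
clock: 3.2
eef_pos: [566.6, -106.4, 101.6]
eef_rot: [3.141, 0.0, 1.579]
wrist_force: [0.1, -0.3, 0.9]
finger_gap: 41.9
```

>>> drive_tool([
  {"delta_pos":[0,0,5],"yaw":0,"hand":36},
  {"delta_pos":[0,0,10],"yaw":0,"hand":36},
  {"delta_pos":[0,0,15],"yaw":0,"hand":36},
  {"delta_pos":[0,0,20],"yaw":0,"hand":36},
  {"delta_pos":[0,0,15],"yaw":0,"hand":36},
])

```text
clock: 3.62
eef_pos: [566.8, -106.5, 168.6]
eef_rot: [3.141, 0.0, 1.579]
wrist_force: [-0.4, -0.1, -1.6]
finger_gap: 41.2
```

Run:
```python
from h import *
shot('scene','s2');st=manip.read_state();print(st['eef_pos'],st['wrist_force'],st['finger_gap'])
a=load('s2')['frame'][:,:,::-1]
cv2.imwrite('pics/b2.png',cv2.resize(a[70:270,200:400],(600,600)))
```

```text
[ 567.76880241 -106.74648098  171.48206477] [ 0.68098516 -0.40540301  2.2447117 ] 41.78674093216046
```

View pics/b2.png

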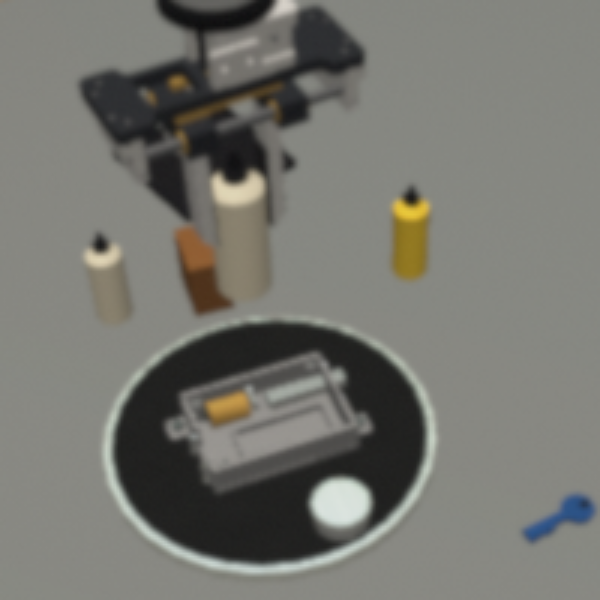

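>>> drive_tool([
  {"delta_pos":[-3,-12,0],"yaw":0,"hand":36},
  {"delta_pos":[-6,-20,0],"yaw":0,"hand":36},
  {"delta_pos":[-8,-28,0],"yaw":0,"hand":36},
  {"delta_pos":[-8,-28,0],"yaw":0,"hand":36},
  {"delta_pos":[-8,-28,0],"yaw":0,"hand":36},
])

```text
clock: 4.08
eef_pos: [532.4, -224.1, 165.3]
eef_rot: [-3.14, -0.001, 1.579]
wrist_force: [0.2, 0.0, -0.9]
finger_gap: 41.9
```

>>> drive_tool([
  {"delta_pos":[-8,-28,0],"yaw":0,"hand":36},
  {"delta_pos":[-8,-28,0],"yaw":0,"hand":36},
  {"delta_pos":[-8,-28,0],"yaw":0,"hand":36},
  {"delta_pos":[-8,-28,0],"yaw":0,"hand":36},
  {"delta_pos":[-6,-20,0],"yaw":0,"hand":36},
])

```text
clock: 4.5
eef_pos: [493.7, -357.1, 165.2]
eef_rot: [-3.14, -0.001, 1.578]
wrist_force: [0.9, 0.4, -1.9]
finger_gap: 41.9
```

>>> drive_tool([
  {"delta_pos":[-5,-15,0],"yaw":0,"hand":36},
  {"delta_pos":[0,0,0],"yaw":0,"hand":36},
  {"delta_pos":[0,0,0],"yaw":0,"hand":36},
])

```text
clock: 4.75
eef_pos: [489.9, -369.8, 165.6]
eef_rot: [-3.141, -0.001, 1.578]
wrist_force: [-0.1, 0.4, -2.0]
finger_gap: 42.1
```

Run:
```python
from h import *
shot('scene','s3');shot('top','t3')
for i in range(2): shot('scene','s3');st=manip.read_state();print(st['eef_pos'],st['wrist_force'],st['finger_gap'])
a=load('s3')['frame'][:,:,::-1];b=load('t3')['frame'][:,:,::-1]
cv2.imwrite('pics/b3.png',np.hstack([cv2.resize(a[40:170,200:330],(390,390)),cv2.resize(b[140:270,410:540],(390,390))]))
c=load('s3');W=cloud(c);f=c['frame'].astype(int)
cream=(f[...,0]>100)&(f[...,0]-f[...,2]>20)&(f[...,0]-f[...,2]<80)&(abs(W[...,1]+370)<60)&(abs(W[...,0]-490)<60)
q=W[cream];print(cream.sum(),np.percentile(q,[2,50,98],axis=0).round(1))
```

```text
[ 490.86432794 -368.58371093  166.26033169] [-0.07030809 -0.51146493 -1.06147718] 41.816563262387064
[ 490.9513226  -368.55257558  166.37825587] [-0.12573978  0.98201125 -1.21467742] 41.508368237976086
605 [[ 447.  -385.1  102.2]
 [ 497.8 -351.3  171.9]
 [ 533.2 -336.8  291.5]]
```

View pics/b3.png

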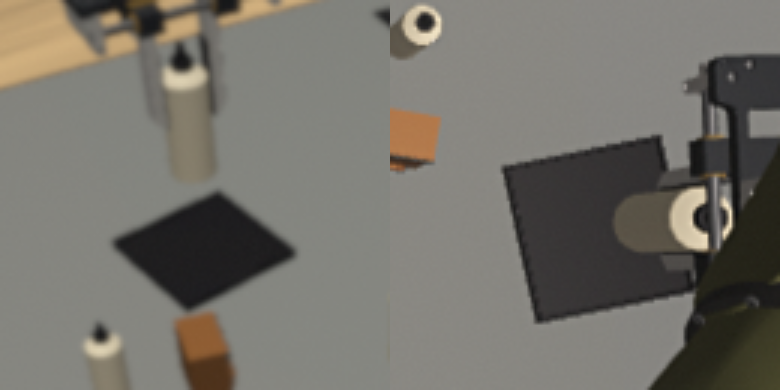

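>>> drive_tool([
  {"delta_pos":[0,0,-15],"yaw":0,"hand":36},
  {"delta_pos":[0,0,-25],"yaw":0,"hand":36},
  {"delta_pos":[0,0,-25],"yaw":0,"hand":36},
  {"delta_pos":[0,0,-15],"yaw":0,"hand":36},
  {"delta_pos":[0,0,-6],"yaw":0,"hand":36},
])

```text
clock: 5.37
eef_pos: [490.1, -368.0, 77.9]
eef_rot: [-3.139, -0.002, 1.58]
wrist_force: [0.6, 0.3, -1.0]
finger_gap: 41.3
```

>>> drive_tool([
  {"delta_pos":[0,0,-2],"yaw":0,"hand":36},
  {"delta_pos":[0,0,-1],"yaw":0,"hand":36},
  {"delta_pos":[0,0,0],"yaw":0,"hand":36},
])

```text
clock: 5.62
eef_pos: [491.1, -369.6, 78.5]
eef_rot: [3.14, 0.001, 1.579]
wrist_force: [0.3, -0.3, -2.8]
finger_gap: 41.8
```

>>> drive_tool([
  {"delta_pos":[0,0,-1],"yaw":0,"hand":36},
  {"delta_pos":[0,0,0],"yaw":0,"hand":36},
])

```text
clock: 5.78
eef_pos: [490.9, -369.6, 77.2]
eef_rot: [3.141, 0.001, 1.579]
wrist_force: [-0.7, -0.8, -2.3]
finger_gap: 41.9
```

>>> drive_tool([
  {"delta_pos":[0,0,-1],"yaw":0,"hand":36},
  {"delta_pos":[0,0,0],"yaw":0,"hand":36},
])

```text
clock: 5.95
eef_pos: [490.6, -369.5, 75.6]
eef_rot: [3.141, 0.0, 1.579]
wrist_force: [-1.1, 0.4, -1.6]
finger_gap: 41.7
```

>>> drive_tool([
  {"delta_pos":[0,0,-0.7],"yaw":0,"hand":36},
  {"delta_pos":[0,0,0],"yaw":0,"hand":36},
])

```text
clock: 6.12
eef_pos: [490.5, -369.5, 74.7]
eef_rot: [-3.142, -0.0, 1.579]
wrist_force: [0.7, -0.4, -1.2]
finger_gap: 41.7
```

>>> drive_tool([
  {"delta_pos":[0,0,-0.7],"yaw":0,"hand":36},
  {"delta_pos":[0,0,0],"yaw":0,"hand":36},
])

```text
clock: 6.28
eef_pos: [490.8, -369.6, 74.4]
eef_rot: [3.141, 0.0, 1.579]
wrist_force: [-0.6, 1.4, 3.3]
finger_gap: 41.9
```

>>> drive_tool([
  {"delta_pos":[0,0,-0.7],"yaw":0,"hand":36},
  {"delta_pos":[0,0,0],"yaw":0,"hand":36},
])

```text
clock: 6.45
eef_pos: [491.1, -369.7, 74.2]
eef_rot: [3.14, 0.001, 1.579]
wrist_force: [1.0, 0.4, 6.5]
finger_gap: 42.0
```

Contact: the vertical force went from −1 to +6.5 N, so the bottle is on the tray. I'll open gently.

>>> drive_tool([
  {"delta_pos":[0,0,0.7],"yaw":0,"hand":42},
  {"delta_pos":[0,0,0],"yaw":0,"hand":44},
  {"delta_pos":[0,0,0],"yaw":0,"hand":48},
  {"delta_pos":[0,0,0],"yaw":0,"hand":56},
  {"delta_pos":[0,0,0],"yaw":0,"hand":70},
])

```text
clock: 6.87
eef_pos: [490.5, -369.4, 73.9]
eef_rot: [-3.141, -0.0, 1.579]
wrist_force: [-0.1, -0.2, -0.5]
finger_gap: 57.7
```

>>> drive_tool([
  {"delta_pos":[0,0,0],"yaw":0,"hand":80},
  {"delta_pos":[0,0,0],"yaw":0,"hand":80},
  {"delta_pos":[0,0,0],"yaw":0,"hand":80},
])

```text
clock: 7.12
eef_pos: [490.6, -369.4, 74.0]
eef_rot: [-3.142, -0.0, 1.579]
wrist_force: [-0.2, -1.0, 0.2]
finger_gap: 77.4
```

>>> drive_tool([
  {"delta_pos":[0,0,15],"yaw":0,"hand":80},
  {"delta_pos":[0,0,30],"yaw":0,"hand":80},
  {"delta_pos":[0,0,40],"yaw":0,"hand":80},
  {"delta_pos":[0,0,40],"yaw":0,"hand":80},
  {"delta_pos":[0,0,25],"yaw":0,"hand":80},
])

```text
clock: 7.53
eef_pos: [491.0, -369.8, 228.5]
eef_rot: [3.138, 0.003, 1.579]
wrist_force: [0.1, -0.4, 1.5]
finger_gap: 80.2
```

>>> drive_tool([
  {"delta_pos":[0,20,0],"yaw":0.05,"hand":80},
  {"delta_pos":[0,36,0],"yaw":0.07,"hand":60},
  {"delta_pos":[0,36,0],"yaw":0.07,"hand":45},
  {"delta_pos":[0,36,0],"yaw":0.07,"hand":45},
  {"delta_pos":[0,36,0],"yaw":0.07,"hand":45},
])

```text
clock: 7.95
eef_pos: [490.2, -203.9, 224.1]
eef_rot: [3.141, 0.0, 1.912]
wrist_force: [1.1, 0.4, -0.1]
finger_gap: 56.7
```

>>> drive_tool([
  {"delta_pos":[0,36,0],"yaw":0.07,"hand":45},
  {"delta_pos":[0,36,0],"yaw":0.07,"hand":45},
  {"delta_pos":[0,36,0],"yaw":0.07,"hand":45},
  {"delta_pos":[0,36,0],"yaw":0.07,"hand":45},
  {"delta_pos":[0,36,0],"yaw":0.07,"hand":45},
])

```text
clock: 8.37
eef_pos: [490.2, -23.8, 224.3]
eef_rot: [3.141, 0.0, 2.262]
wrist_force: [1.0, 0.0, 0.4]
finger_gap: 45.1
```

>>> drive_tool([
  {"delta_pos":[0,36,0],"yaw":0.07,"hand":45},
  {"delta_pos":[0,36,0],"yaw":0.07,"hand":45},
  {"delta_pos":[0,36,0],"yaw":0.07,"hand":45},
  {"delta_pos":[0,36,0],"yaw":0.07,"hand":45},
  {"delta_pos":[0,36,0],"yaw":0.07,"hand":45},
])

```text
clock: 8.78
eef_pos: [490.2, 156.3, 224.3]
eef_rot: [3.141, 0.0, 2.612]
wrist_force: [0.6, -0.8, 0.5]
finger_gap: 44.9
```

>>> drive_tool([
  {"delta_pos":[0,36,0],"yaw":0.07,"hand":45},
  {"delta_pos":[0,36,0],"yaw":0.07,"hand":45},
  {"delta_pos":[0,36,0],"yaw":0.07,"hand":45},
  {"delta_pos":[0,36,0],"yaw":0.07,"hand":45},
  {"delta_pos":[0,20,0],"yaw":0.05,"hand":45},
])

```text
clock: 9.2
eef_pos: [489.9, 321.7, 223.9]
eef_rot: [3.141, -0.0, 2.944]
wrist_force: [-1.0, -0.1, -0.2]
finger_gap: 44.8
```

Run:
```python
from h import *
shot('scene','s4')
for i in range(2): shot('top','t4');st=manip.read_state();print(st['clock'],st['eef_pos'],st['eef_rot'],st['joints'],st['finger_gap'])
a=load('s4')['frame'][:,:,::-1];b=load('t4')['frame'][:,:,::-1]
cv2.imwrite('pics/b4a.png',a);cv2.imwrite('pics/b4b.png',b)
c=load('t4');W=cloud(c)
m=(np.hypot(W[...,0]-490,W[...,1]+370)<45)&(W[...,2]>30)&(W[...,2]<95);P=W[m][:,:2]
from scipy.optimize import least_squares
print(m.sum(),least_squares(lambda p:np.hypot(P[:,0]-p[0],P[:,1]-p[1])-21,[490,-370],loss='soft_l1').x)
m=(np.hypot(W[...,0]-490,W[...,1]+370)<35)&(W[...,2]>85)&(W[...,2]<140);print(W[m][:,2].max(),W[m].mean(0))
```

```text
9.3 [489.9145728  321.21178048 223.54497721] [-3.14156511e+00 -4.59952505e-04  2.94383258e+00] [ 5.17697481e-01  3.79466266e-01  1.41243255e+00  2.87908189e-04
  1.35005908e+00 -8.55401868e-01] 45.067364436294156
9.35 [490.1507876  319.55564527 223.59514325] [-3.14114279e+00 -4.66106898e-04  2.94059144e+00] [ 5.15169643e-01  3.78005610e-01  1.41431172e+00 -3.41777121e-05
  1.34992226e+00 -8.54618076e-01] 44.66355099687354
196 [ 489.52088849 -370.94618957]
129.33997661545857 [ 489.08043808 -365.55578643  102.71068086]
```

View pics/b4a.png

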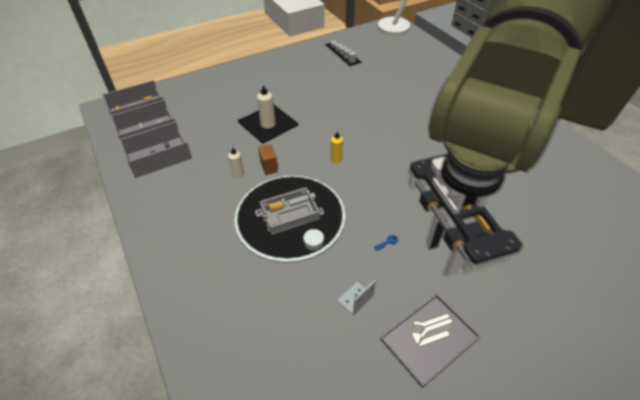

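View pics/b4b.png

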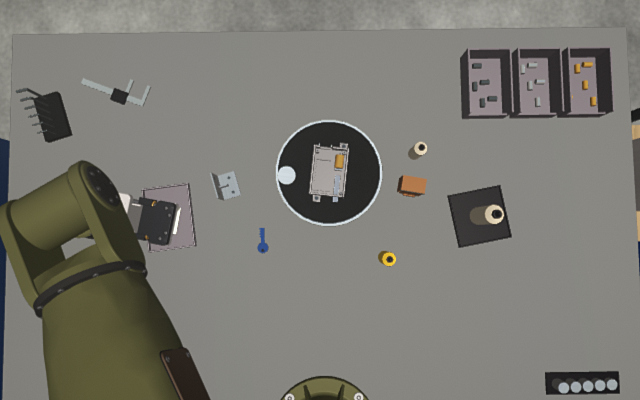

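>>> drive_tool([
  {"delta_pos":[0,34.5,0],"yaw":0.023,"hand":45},
  {"delta_pos":[0,0,-35],"yaw":0,"hand":45},
  {"delta_pos":[0,0,-40],"yaw":0,"hand":45},
  {"delta_pos":[0,0,-40],"yaw":0,"hand":45},
  {"delta_pos":[0,0,-20],"yaw":0,"hand":45},
])

```text
clock: 9.77
eef_pos: [489.3, 350.9, 84.6]
eef_rot: [-3.138, -0.004, 2.96]
wrist_force: [0.0, -0.0, -0.0]
finger_gap: 44.6
```

Run:
```python
from h import *
shot('scene','s5')
for i in range(2): shot('scene','s5');st=manip.read_state();print(st['clock'],st['eef_pos'],st['eef_rot'])
a=load('s5')['frame'][:,:,::-1]
cv2.imwrite('pics/b5.png',cv2.resize(a[240:390,370:520],(600,600),interpolation=cv2.INTER_CUBIC))
```

```text
9.8667 [489.38121936 350.95133281  85.61262393] [-3.13715552 -0.00462883  2.95971335]
9.9167 [490.5583329  351.89080287  88.60633622] [-3.14010083e+00 -1.51958583e-03  2.96004313e+00]
```

View pics/b5.png

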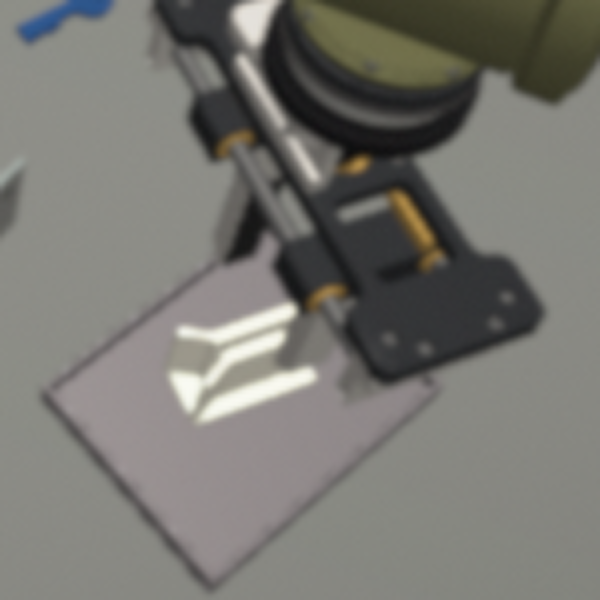

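>>> drive_tool([
  {"delta_pos":[0,1,-25],"yaw":0,"hand":45},
  {"delta_pos":[0,0,-20],"yaw":0,"hand":45},
  {"delta_pos":[0,0,-11],"yaw":0,"hand":45},
  {"delta_pos":[0,0,0],"yaw":0,"hand":45},
])

```text
clock: 10.25
eef_pos: [490.6, 353.5, 32.8]
eef_rot: [-3.141, -0.001, 2.961]
wrist_force: [0.3, -0.2, 0.2]
finger_gap: 45.1
```

>>> drive_tool([
  {"delta_pos":[0,0,0],"yaw":0,"hand":30},
  {"delta_pos":[0,0,0],"yaw":0,"hand":22},
  {"delta_pos":[0,0,0],"yaw":0,"hand":17},
  {"delta_pos":[0,0,0],"yaw":0,"hand":13},
  {"delta_pos":[0,0,0],"yaw":0,"hand":10},
], squeeze=12)

```text
clock: 10.67
eef_pos: [490.9, 354.2, 33.8]
eef_rot: [3.141, 0.001, 2.962]
wrist_force: [0.5, -0.4, 7.1]
finger_gap: 15.8
```

>>> drive_tool([
  {"delta_pos":[0,0,0],"yaw":0,"hand":10},
  {"delta_pos":[0,0,0],"yaw":0,"hand":10},
  {"delta_pos":[0,0,0],"yaw":0,"hand":10},
])

```text
clock: 10.92
eef_pos: [490.9, 354.2, 33.9]
eef_rot: [3.141, 0.001, 2.962]
wrist_force: [-0.7, -1.3, 6.6]
finger_gap: 15.8
```

>>> drive_tool([
  {"delta_pos":[0,0,2],"yaw":0,"hand":10},
  {"delta_pos":[0,0,4],"yaw":0,"hand":10},
  {"delta_pos":[0,0,10],"yaw":0,"hand":10},
  {"delta_pos":[0,0,15],"yaw":0,"hand":10},
  {"delta_pos":[0,0,10],"yaw":0,"hand":10},
])

```text
clock: 11.33
eef_pos: [490.9, 354.2, 75.9]
eef_rot: [3.141, 0.001, 2.962]
wrist_force: [0.0, -0.3, -0.7]
finger_gap: 15.8
```

>>> drive_tool([
  {"delta_pos":[0,0,20],"yaw":0,"hand":10},
  {"delta_pos":[0,0,20],"yaw":0,"hand":10},
  {"delta_pos":[0,0,20],"yaw":0,"hand":10},
  {"delta_pos":[0,0,0],"yaw":0,"hand":10},
])

```text
clock: 11.67
eef_pos: [491.9, 354.9, 138.8]
eef_rot: [3.137, 0.005, 2.962]
wrist_force: [-0.1, -0.1, 0.1]
finger_gap: 15.7
```

Run:
```python
from h import *
for i in range(2): shot('scene','s6');st=manip.read_state();print(st['clock'],st['eef_pos'],st['eef_rot'],st['wrist_force'],st['finger_gap'])
a=load('s6')['frame'][:,:,::-1]
cv2.imwrite('pics/b6.png',cv2.resize(a[220:370,370:520],(600,600),interpolation=cv2.INTER_CUBIC))
```

```text
11.7167 [491.32098692 354.54026964 136.41429926] [3.13880960e+00 3.02687665e-03 2.96184163e+00] [-0.84340889  0.27044511 -0.26300907] 15.937628360986215
11.7667 [490.69556339 354.13411585 134.57555186] [3.14068515e+00 9.67646961e-04 2.96179308e+00] [-0.12900213 -0.11804573 -1.18036224] 15.630614611272014
```

View pics/b6.png

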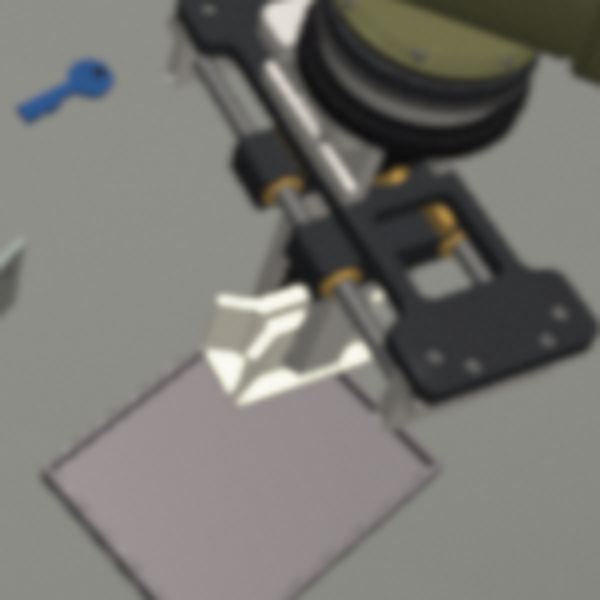

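>>> drive_tool([
  {"delta_pos":[3,-12,0],"yaw":0.005,"hand":10},
  {"delta_pos":[6,-22,0],"yaw":0.005,"hand":10},
  {"delta_pos":[8,-29,0],"yaw":0.005,"hand":10},
  {"delta_pos":[8,-29,0],"yaw":0.005,"hand":10},
  {"delta_pos":[8,-29,0],"yaw":0.005,"hand":10},
])

```text
clock: 12.18
eef_pos: [523.2, 230.8, 132.6]
eef_rot: [-3.14, -0.002, 2.988]
wrist_force: [-0.8, 0.1, -0.9]
finger_gap: 16.1
```

>>> drive_tool([
  {"delta_pos":[8,-29,0],"yaw":0.005,"hand":10},
  {"delta_pos":[8,-29,0],"yaw":0.005,"hand":10},
  {"delta_pos":[8,-29,0],"yaw":0.005,"hand":10},
  {"delta_pos":[8,-29,0],"yaw":0.005,"hand":10},
  {"delta_pos":[8,-29,0],"yaw":0.005,"hand":10},
])

```text
clock: 12.6
eef_pos: [563.1, 85.7, 132.7]
eef_rot: [-3.141, -0.002, 3.012]
wrist_force: [0.5, -0.0, -0.9]
finger_gap: 16.0
```

>>> drive_tool([
  {"delta_pos":[8,-29,0],"yaw":0.005,"hand":10},
  {"delta_pos":[8,-29,0],"yaw":0.004,"hand":10},
  {"delta_pos":[6,-21,0],"yaw":0,"hand":10},
  {"delta_pos":[3,-12,0],"yaw":0,"hand":10},
  {"delta_pos":[0,0,0],"yaw":0,"hand":10},
])

```text
clock: 13.02
eef_pos: [588.3, -5.4, 132.9]
eef_rot: [-3.141, -0.002, 3.018]
wrist_force: [-0.2, 0.2, -0.2]
finger_gap: 16.1
```

Run:
```python
from h import *
for i in range(3): shot('scene','s7');st=manip.read_state();print(st['clock'],st['eef_pos'],st['eef_rot'],st['wrist_force'],st['finger_gap'])
shot('top','t7')
a=load('s7')['frame'][:,:,::-1]
cv2.imwrite('pics/b7.png',cv2.resize(a[120:270,230:380],(600,600),interpolation=cv2.INTER_CUBIC))
b=load('t7')['frame'][:,:,::-1]
cv2.imwrite('pics/b7t.png',cv2.resize(b[100:250,250:400],(600,600),interpolation=cv2.INTER_CUBIC))
```

```text
13.0667 [588.12551438  -3.79356164 133.11174837] [ 3.14157680e+00 -1.50716085e-03  3.01918630e+00] [-0.1891781   0.77427202 -0.12764596] 15.909008874425014
13.1167 [588.06882554  -2.77731211 133.32729936] [ 3.14147361e+00 -1.28815253e-03  3.02033454e+00] [-0.93376698  0.16463282 -0.57794404] 15.635781649129969
13.1667 [588.09942301  -2.19185928 133.53916896] [ 3.14148864e+00 -9.98834094e-04  3.02130595e+00] [ 0.16258037  0.10909698 -1.30134457] 15.943657503124799
```

View pics/b7.png

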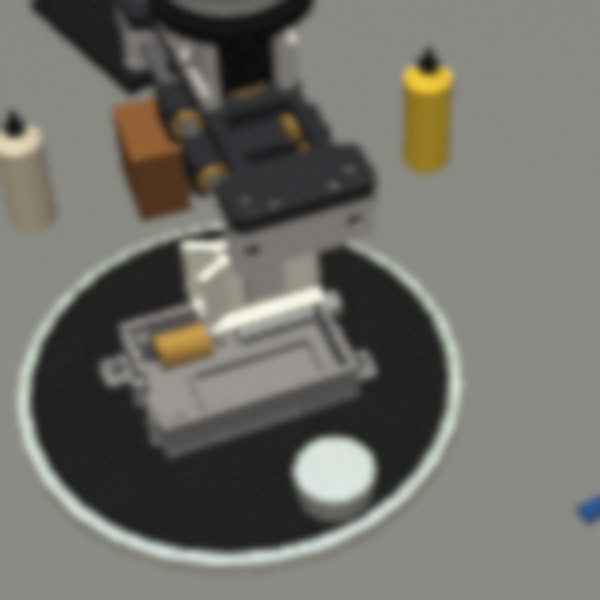

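View pics/b7t.png

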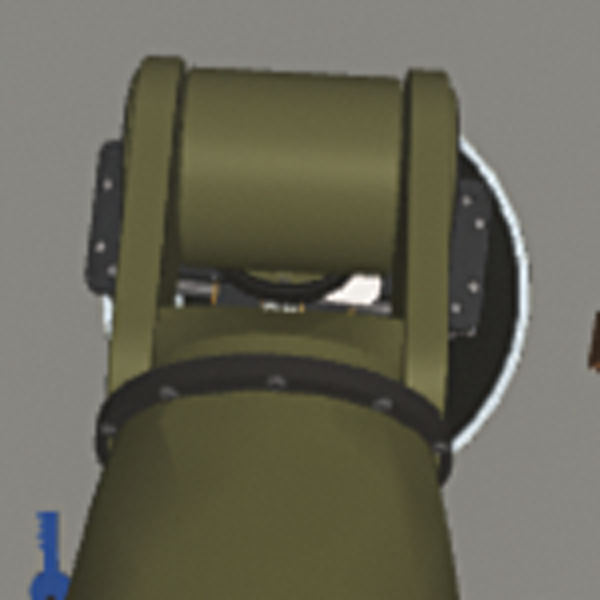

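>>> drive_tool([
  {"delta_pos":[0,0,-12],"yaw":0,"hand":10},
  {"delta_pos":[0,0,-15],"yaw":0,"hand":10},
  {"delta_pos":[0,0,-12],"yaw":0,"hand":10},
  {"delta_pos":[0,0,-5],"yaw":0,"hand":10},
  {"delta_pos":[0,0,0],"yaw":0,"hand":10},
])

```text
clock: 13.63
eef_pos: [587.8, -2.5, 88.3]
eef_rot: [-3.141, -0.003, 3.021]
wrist_force: [0.3, 0.2, -1.2]
finger_gap: 15.9
```

Run:
```python
from h import *
for i in range(5): shot('scene','s8');st=manip.read_state()
print(st['clock'],st['eef_pos'],st['eef_rot'],st['wrist_force'],st['finger_gap'])
a=load('s8')['frame'][:,:,::-1]
x0,y0,w,h=250,165,80,70
q=cv2.resize(a[y0:y0+h,x0:x0+w],None,fx=9,fy=9,interpolation=cv2.INTER_CUBIC)
for i in range(0,w,10):cv2.putText(q,str(x0+i),(i*9,10),0,.35,(0,255,255))
for i in range(0,h,10):cv2.putText(q,str(y0+i),(0,i*9+4),0,.35,(0,255,0))
cv2.imwrite('pics/b8.png',q)
```

```text
13.8833 [588.91786951  -2.90568054  90.74745139] [3.14155584e+00 1.14937944e-03 3.02089729e+00] [-0.61330993  0.18591046 -0.15752316] 15.78404219326147
```

View pics/b8.png

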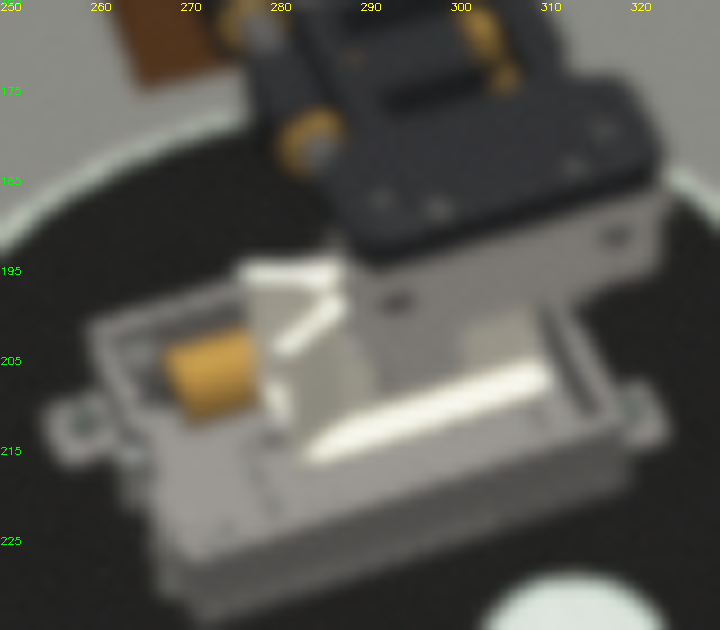

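Run:
```python
from h import *
c=load('s8');W=cloud(c);f=c['frame'].astype(int)
a=-.121;R=Ro.from_euler('z',a).as_matrix()
def crop(P):return ((P+.5-[250,165])*9-.5).round()
z0=59.5
pts=dict(ft_m=[32,15,4],fb_m=[32,15,0],ft_t=[-32,15,4],fb_t=[-32,15,0],fr_m=[32,-15,4],tipL=[32,14,44],tipR=[32,-14,44])
for k,p in pts.items():
    print(k,crop(proj(c,R@p+[588.4,-2.75,z0])[0]))
# depth points on flange white strip & mouth tops
m=(f.min(-1)>170)&(np.hypot(W[...,0]-588,W[...,1]+3)<60)
P=W[m];print(m.sum());q=(P-[588.4,-2.75,0])@R
for i in np.argsort(q[:,0]):print(q[i].round(1),end=' ')
```

```text
ft_m [299. 465.]
fb_m [301. 475.]
ft_t [550. 386.]
fb_t [550. 396.]
fr_m [259. 377.]
tipL [285. 351.]
tipR [246. 269.]
166
[-31.9  11.8  64.8] [-30.9  14.3  64.6] [-30.8   8.5  65.1] [-30.4  15.3  62.6] [-30.3   9.6  63.2] [-28.6  14.2  65.5] [-28.4   8.8  66.5] [-28.4  14.5  62.6] [-27.7  10.3  65.1] [-27.3  11.2  62.9] [-26.6   7.3  65.7] [-26.    8.6  64. ] [-25.7  15.5  64.8] [-24.7  12.2  65.1] [-24.1  13.4  63.3] [-23.7   8.7  65.2] [-22.7  11.4  65.2] [-22.4  11.8  62.3] [-21.2  14.9  63. ] [-21.2   9.3  66.9] [-21.    9.4  63.8] [-20.2  11.5  63. ] [-19.5  13.2  61.8] [-19.    8.9  67.5] [-18.6   9.8  65.2] [-18.1  11.   63.5] [-17.2  13.2  62.9] [-16.8   8.4  64.7] [-16.6  14.5  61.2] [-15.8  10.9  64.4] [-15.1  12.5  63.1] [-14.6  13.7  61.3] [-14.6   8.1  65.3] [-14.2   8.9  62.9] [-13.1  11.9  63.4] [-12.3  13.7  62.4] [-12.2   8.5  66.8] [-11.6  10.   65.3] [-10.9  11.7  64.1] [-10.2   7.2  63. ] [-9.8 14.5 64.3] [-9.3 15.6 62.5] [-9.2  9.7 62.8] [-7.9 13.4 64. ] [-7.4  8.8 66. ] [-7.  15.8 63.7] [-6.5 11.3 65.8] [-6.1 11.8 63.1] [-4.8 15.7 64.6] [-4.4 11.1 69.8] [-4.3 1
[... 1387 characters left out ...]
6  10.8 104.2] [22.7 15.5 63.7] [23.1 10.4 64.9] [ 23.1  -6.6 105.3] [ 23.4  -6.3 102.6] [23.7 11.7 63.3] [24.5 -6.9 86.5] [ 24.6  10.1 104.3] [ 24.6  -9.3 103.3] [24.8 15.2 64.3] [ 25.3  -7.3 102.4] [ 25.3  12.2 103.7] [25.7 11.9 67.8] [25.9 11.9 64.6] [ 26.3 -11.1 102.1] [26.4 12.9 62.6] [ 26.5   9.2 104.2] [26.7 -7.8 83.4] [ 27.6  12.8 105.3] [ 27.7  -6.4 104.3] [ 28.3  14.4 104.1] [ 28.4 -11.4 102.7] [28.7 13.4 64.2] [ 29.   -9.8 101.5] [29.2 -7.8 81.2] [29.2 16.2 70.9] [ 29.3  11.  104.2] [29.3 -4.6 64.9] [29.9 -3.1 63.4] [30.3 -8.4 64.5] [ 30.4  14.4 105.1] [ 31.   -9.5 105.7] [ 31.1 -33.3 261.8] [31.5 -4.8 65.6] [31.5 -5.6 61.4] [ 31.9 -30.8 261.5] [ 32.3  13.8 105.3] [33.2 12.4 88.3]
```

The guide measures within about 1 mm of the seat axes in the scene view, with its underside at about z 60. Now I'll lower it the last 9 mm.

>>> drive_tool([
  {"delta_pos":[0,0,-3],"yaw":0,"hand":10},
  {"delta_pos":[0,0,-3],"yaw":0,"hand":10},
  {"delta_pos":[0,0,-3],"yaw":0,"hand":10},
  {"delta_pos":[0,0,0],"yaw":0,"hand":10},
  {"delta_pos":[0,0,0],"yaw":0,"hand":10},
])

```text
clock: 14.3
eef_pos: [588.5, -3.0, 80.8]
eef_rot: [-3.142, -0.0, 3.021]
wrist_force: [1.0, -0.1, -0.8]
finger_gap: 15.9
```

Run:
```python
from h import *
for i in range(6): shot('scene','s9');st=manip.read_state()
print(st['clock'],st['eef_pos'],st['eef_rot'],st['qd'].round(3),st['wrist_force'],st['finger_gap'])
c=load('s9');W=cloud(c);f=c['frame'].astype(int)
R=Ro.from_euler('z',-.121).as_matrix()
m=(f.min(-1)>170)&(np.hypot(W[...,0]-588,W[...,1]+3)<45);q=(W[m]-[588.7,-2.75,0])@R
fl=q[(q[:,2]<62)&(q[:,1]>5)];tp=q[q[:,2]>88]
print('flange x',np.percentile(fl[:,0],[1,99]),'y',np.percentile(fl[:,1],[5,95]),'z',np.median(fl[:,2]),'slope',np.polyfit(fl[:,0],fl[:,2],1)[0],'top z',np.median(tp[:,2]))
b=fl[fl[:,1]>13];print('edge slope',np.polyfit(b[:,0],b[:,1],1)[0])
a=c['frame'][:,:,::-1];cv2.imwrite('pics/b9f.png',a)
x0,y0,w,h=250,165,80,70
cv2.imwrite('pics/b9.png',cv2.resize(a[y0:y0+h,x0:x0+w],None,fx=8,fy=8,interpolation=cv2.INTER_CUBIC))
# lock movement
g0=cv2.cvtColor(load('scene0')['frame'],cv2.COLOR_RGB2GRAY).astype(np.float32);g1=cv2.cvtColor(c['frame'],cv2.COLOR_RGB2GRAY).astype(np.float32)
print('shift lock corner',cv2.phaseCorrelate(g0[200:240,250:285],g1[200:240,250:285]),'bolt',cv2.phaseCorrelate(g0[205:225,305:330],g1[205:225,305:330]),'tin',cv2.phaseCorrelate(g0[225:255,295:335],g1[225:255,295:335]))
```

```text
14.6 [588.62929928  -2.9694776   81.14143075] [-3.14157953e+00  1.55499000e-04  3.02078804e+00] [0.001 0.    0.001 0.001 0.002 0.001] [-0.4230779   0.70098305 -0.65841842] 15.927603940824254
flange x [-30.92704912  27.85337701] y [ 7.64536388 15.86659606] z 54.188182011451715 slope 0.009155837012797942 top z 93.75091627010772
edge slope 0.007114341831348516
shift lock corner ((-0.06578843817275981, 0.0763386342418606), 0.8028944207562341) bolt ((0.4655044885313355, -0.05197831070809933), 0.8756746256351471) tin ((-0.008502641806099831, 0.005793323724120114), 0.99732947965463)
```

View pics/b9.png

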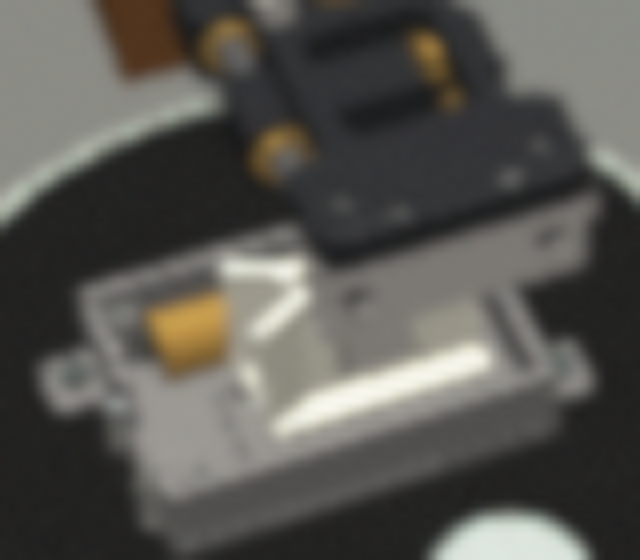

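View pics/b9f.png

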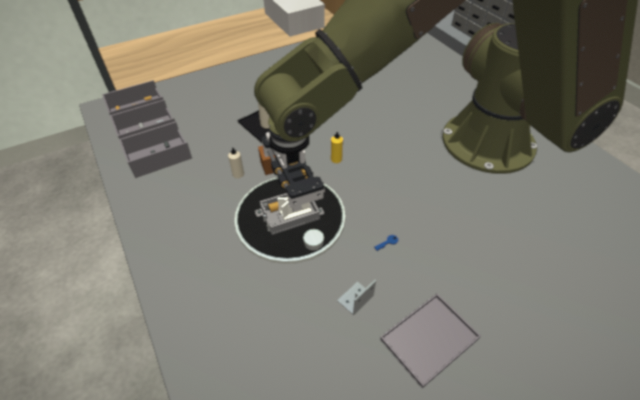

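```bash
python3 -c "
from h import *
print(manip.sign_off())"
```

```text
the job is handed in; nothing more can be done
None
```

I moved the oil bottle to the drip tray and handed in with the coin guide held over its seat. The job took about 15 s; `sign_off` gave no verdict.

- **Bottle:** I lowered it until the vertical force showed contact (it peaked at 6.5 N) and then let go. Afterwards the pictures showed it standing upright at about (490, -371) mm, within 2–4 mm of the tray's centre. I did not look at it closely again at the end, because the arm hid it in the scene camera.
- **Guide, last check in the scene view:**
  - The underside is about 10 mm above the seat's rim.
  - It is level to about 0.01 rad, and its direction matches the seat's to about 0.01 rad.
  - It is about 1 mm off the seat's centre, with the mouth towards the coin entry.
  - The gripper holds it at a 15.9 mm opening, and the wrist force is only about 1 N, which is noise.
- **Lock and other things:** At the end, the lock and tin had moved less than half a pixel from the first picture. The bracket, flap and key look undisturbed, judged by eye only.

- **Checks that disagreed:**
  - The two cameras differed by 1–4 mm, so I used averages.
  - The top camera could not see the guide at the end, so the final alignment rests on the scene camera alone.
  - Closing on the guide gave an unexplained 7 N upward force, which vanished on lifting.

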